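# Pin the book trough's follower

## Task

On the bookstall table, slide the dark wooden follower of the book trough by its black grip right up against the row of little books. Then take the pin with the red knob out of the wooden pin stand and lower it through the hole in the steel bridge and the hole of the brass tongue under it, until its flange rests on the bridge, so that the follower is locked; let go of it.

Things in the scene. Friction and masses are not known exactly. Their poses are not given: they have to be found in the camera images.
- rack_hole (a point): Mouth centre of a 26 mm hole in the steel bridge (80 x 60 mm, 12 thick) on the fixed light-wood book trough (120 x 360); mouth 52 mm above the table. y: along the trough, away from the books; z up. Books, 90 mm high, lie 160-250 mm along -y. 4 mm under the bridge plate runs the follower's brass tongue (12 thick), also with a 26 mm hole, and a holed board under it: aligned when home.
- follower_knob (a point): Centre of the black block grip on top of the dark wooden follower plate: 30 mm across the trough (x), 22 mm along it (y), 44 mm high, its centre 114 mm above the table. The plate below it (100 mm wide, 15 mm thick) has its top at 92 mm. Axes as rack_hole.
- follower (a joint): Slide of the follower along the trough, m: 0 = home against the books (hard stop), holes aligned; grows as it moves along +y of rack_hole, away from the books, up to 0.075. Starts at 0.04 to 0.07. About 2 N of friction; it stays where it is left.
- pin_grip (a point): Centre of the loose pin's upright red knob (24 mm dia, 44 high). Below: steel flange 44 mm wide, 6 thick, underside 28 mm below this point; shank 16 mm dia, 46 long, tapering to 6 mm at the tip. z: up the pin. 0.12 kg. Starts upright in a 54 mm high dark wood stand left or right of the trough, beside blue and white pins (70 mm apart, any order, too short); lift 50 mm to free it.
Things that resemble listed ones, but are neither listed nor needed, are in the scene too. What is shaped like the part that bears pin_grip but orange is not meant.

How it is judged:
By the outcome, as a careful person would: the job done as asked, in the order asked, and still so for the second after the job is handed in, with the robot touching nothing.
It also fails if it takes over 58 s, if anything falls off the work surface, if the arm or the gripper's body presses on something with over 40 N, if the wrist force passes 120 N, or if a joint passes its speed limit or range.

## Robot

A 6-joint arm with a two-finger parallel gripper is mounted at the origin on the work surface. World frame = base frame: x ahead of the robot, y to its left, z up, the work surface at z = 0. Lengths are in m, angles in rad, forces in N, time in s.
With the tool pointing down it reaches from about 0.225 to 0.875 m from the base axis. Payload 3.4 kg.
Tool frame: the origin (TCP) lies at the very end of the fingers, on their centre line; the grasp point (between the pads) lies manip.hold_point_z behind it (manip.hold_point_z is the distance from the TCP to the grasp point, in m); x points along the fingers, y is the direction in which the jaws open and shut, and the axes are right-handed (so a half turn about x gives the same grasp; the last joint's range is limited). The gripper opens to 85 mm and grips with 20 to 120 N. Pads are 22 mm wide; open, the fingers measure 114 mm over their backs; the gripper's body (76 mm by 85 mm) begins 54 mm behind the grasp point. The pads swing forward as they close: fully open they stand 13 mm farther back than shut.
Start: joints at [-1.411, 0.276, 1.505, -0, 1.361, -0.121], TCP at [0.159, -0.553, 0.231] pointing down, gripper open.
Joint ranges: [-2.89, 2.89], [-0.75, 2.08], [0.22, 2.7], [-1.18, 4.32], [0.11, 2.71], [-2.7, 2.7]. Speed limits (rad/s): [2.57, 2.57, 3.14, 3.14, 3.14, 3.14].

## Interface

Orientations are given as a unit quaternion [w, x, y, z].
In Python, from rig import manip gives the robot as it stands.
- The arm moves only by the tool step_arm, never from a script. Its argument "targets" is a list of rows, each a list of 2 entries, a list of its own where there are three numbers: the shift along the tool's x, y, z in mm, then the turn about the tool's x in degrees. A call has 1 to 20 rows; each row is the pose to reach, as a shift and turn from the pose commanded when the call began, along the tool's axes at that moment; what a row does not reach only later rows make up. A row lasts 1/10 s, in which the tool goes at most 50 mm and 8.59 degrees, less where a joint would pass 70% of its speed; a pose out of reach is approached as far as the arm can. A call with a gripper value outside its range is refused whole. "grip" is the closure, from 0 (fully open) to 1 (shut), set as the call begins (left out, the last holds). The fingers move at their own pace and stop on an object; "grip_force" is the grip in N (left out, the last holds). Time passes only in rows, so rows that repeat a pose let the fingers close. It gives the time, the measured TCP pose, the force and the opening at its end, in the units of the state.
- manip.get_state(): the state, without advancing time (a new reading comes with each control period).
- manip.get_image(name): name is "side" or "top"; returns a dict with "image" (384x512x3 uint8, red, green, blue), "fx", "fy", "cx", "cy" (pixels), "distortion" ([k1, k2, p1, p2, k3] as OpenCV has them; the pictures are not rectified), "pose" (4x4, takes a point from camera to world coordinates). Camera axes: x right, y down, z forward; pixel columns grow to the right and rows downward; lengths in m; the calibration is good to about 2 mm. A picture is of the moment at which its call begins. There is no depth.
- manip.sign_off(): hands the job in, once; it reports no verdict.
Trained networks look in a picture, given as the dict that the camera call returned (one of the last four; its "shot" number tells which), for a name from the list of things; names that differ only in an ending like _2 or _b are one class to them, and where a whole thing is asked for, a point or a joint stands for the part that bears it (a point fixed in the world has none). Each returns a list of dicts, best first, with "confidence" (0 to 1); they miss things now and then, are a little off and sometimes report something else, mostly with a low value. They report only what shows in the picture. A call takes as long as a camera call. They do not tell look-alikes from the thing itself.
- manip.search_frame(picture, thing): "xyz" ([x, y, z] in m, in world coordinates, good to about 4 mm: the middle of the surface that is visible of it).
- manip.regions_of(picture, thing): "region" (384x512 bool, what is visible of it).
The state is a dict: "clock": time; "qpos": joint angles; "qd": joint speeds; "effort": joint torques, N m; "position": TCP position; "ee_rot": TCP orientation; "contact_force": force on the tool from outside, world axes, zero at the start; "moment": the same for the moment, N m; "width": finger opening in m.
Only numpy, scipy, OpenCV 4.12 (cv2) and the standard library are available. Lean on these libraries where they do the work, as an engineer would, in place of code of your own. Each camera call takes 0.05 s, during which the arm holds its last target.

## Working session

There is one attempt and no reset: what is moved stays moved. The work goes in short steps, Python scripts to look and compute and a tool call to move; the robot and the scene stay as the last step left them, time stands still between calls to the robot, and variables do not carry over. Pictures are saved under pics/ and viewed, and the job is handed in when it is done.

Besides the shell and the picture viewer there is one more tool, called after "Request:" in YAML: its name, and indented under it one key for each argument. step_arm: Moves the arm, as the interface text tells. Its arguments: {"type":"object","properties":{"targets":{"type":"array"},"grip":{"type":"number"},"grip_force":{"type":"number"}},"required":["targets"]}

```bash
mkdir -p pics; ls; cat > h.py <<'E'
import numpy as np, cv2
from rig import manip
def save(p,n): cv2.imwrite(f'pics/{n}.png',p['image'][:,:,::-1])
def K(p): return np.array([[p['fx'],0,p['cx']],[0,p['fy'],p['cy']],[0,0,1.]])
def proj(p,X):
    T=np.linalg.inv(np.array(p['pose'])); X=np.atleast_2d(X)
    return cv2.projectPoints(X.astype(float),cv2.Rodrigues(T[:3,:3])[0],T[:3,3],K(p),np.array(p['distortion'],float))[0][:,0]
def ray(p,uv):
    n=cv2.undistortPoints(np.array([[uv]],float),K(p),np.array(p['distortion'],float))[0,0]
    P=np.array(p['pose']); d=P[:3,:3]@np.array([n[0],n[1],1]); return P[:3,3],d
def atz(p,uv,z):
    o,d=ray(p,uv); return o+d*(z-o[2])/d[2]
def tri(obs):
    A=np.zeros((3,3));b=np.zeros(3)
    for p,uv in obs:
        o,d=ray(p,uv); d=d/np.linalg.norm(d); M=np.eye(3)-np.outer(d,d); A+=M;b+=M@o
    return np.linalg.solve(A,b)
E
python3 - <<'E'
from h import *
np.set_printoptions(precision=4,suppress=True)
for c in ['top','side']:
    p=manip.get_image(c); save(p,c+'0')
    print(c,np.array(p['pose']))
    for t in ['rack_hole','follower_knob','follower','pin_grip']:
        try:
            for r in manip.search_frame(p,t): print(t,r['confidence'],np.array(r['xyz']),proj(p,r['xyz']))
        except Exception as e: print(t,e)
s=manip.get_state(); print(s); print(manip.hold_point_z)
E
```

```text
pics
top [[ 0.015  -0.9903  0.1381  0.4142]
 [-0.9998 -0.0162 -0.0069 -0.0527]
 [ 0.0091 -0.1379 -0.9904  0.9571]
 [ 0.      0.      0.      1.    ]]
rack_hole 0.95 [0.6203 0.0066 0.0344] [[229.618  160.0369]]
follower_knob 0.82 [0.6367 0.0509 0.0382] [[212.701 153.284]]
follower 0.97 [0.6372 0.046  0.0392] [[214.5476 153.0362]]
pin_grip 0.83 [ 0.4669 -0.3559  0.0588] [[372.7146 220.4758]]
pin_grip 0.69 [ 0.5641 -0.2633  0.053 ] [[334.671  181.8272]]
pin_grip 0.67 [ 0.4691 -0.4564  0.0542] [[411.7009 220.2705]]
pin_grip 0.65 [ 0.4672 -0.2384  0.0505] [[325.176  219.8469]]
side [[-0.8114 -0.3849  0.4398 -0.0579]
 [-0.584   0.5026 -0.6375  0.8349]
 [ 0.0243 -0.7741 -0.6326  0.9809]
 [ 0.      0.      0.      1.    ]]
rack_hole 0.68 [0.605  0.0209 0.0332] [[222.3305 213.9367]]
follower_knob 0.68 [0.6332 0.0274 0.033 ] [[213.4296 211.267 ]]
follower 0.81 [0.6285 0.0289 0.0376] [[214.3104 211.0148]]
pin_grip 0.8 [ 0.4645 -0.2312  0.0522] [[308.3632 184.408 ]]
pin_grip 0.76 [ 0.5602 -0.2613  0.0531] [[287.5604 168.3219]]
pin_grip 0.46 [ 0.4734 -0.449   0.0552] [[338.7711 151.0007]]
pin_grip 0.44 [ 0.468  -0.3562  0.0735] [[327.6598 159.8046]]
{'clock': 0.5, 'qpos': array([-1.411 ,  0.2759,  1.5049, -0.    ,  1.3607, -0.121 ]), 'qd': array([-0.001 ,  0.0009, -0.0001, -0.0002, -0.0003,  0.0008]), 'effort': array([ -0.0007, -41.6259, -24.5877,  -0.0001,   0.0013,   0.    ]), 'position': array([ 0.1594, -0.5525,  0.2313]), 'ee_rot': array([-0.099 , -0.7001, -0.099 ,  0.7001]), 'contact_force': array([-0.1547, -0.6081, -0.5137]), 'moment': array([-0.0341,  0.0278,  0.0003]), 'width': 0.0853771582514517}
0.0187
```

```bash
python3 - <<'E'
import cv2
for c in ['top0','side0']:
    im=cv2.imread(f'pics/{c}.png'); im=im[80:300,120:460]; cv2.imwrite(f'pics/{c}z.png',cv2.resize(im,None,fx=2.3,fy=2.3,interpolation=cv2.INTER_CUBIC))
E
```

```text
(no output)
```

View pics/top0z.png

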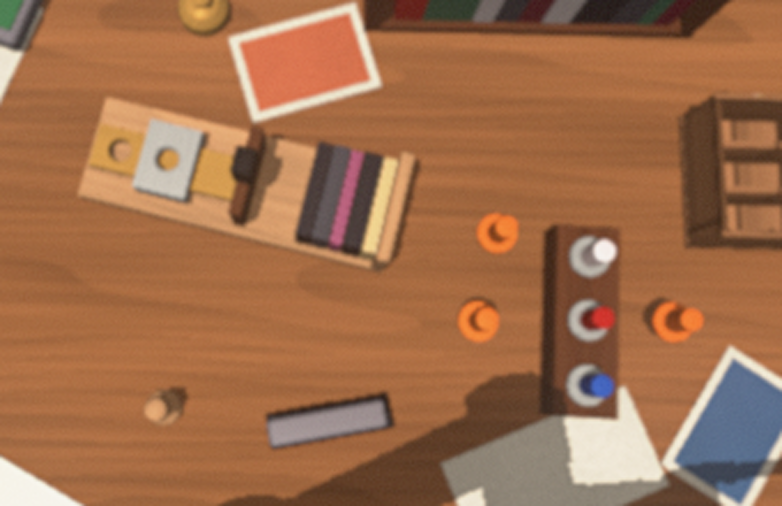

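View pics/side0z.png

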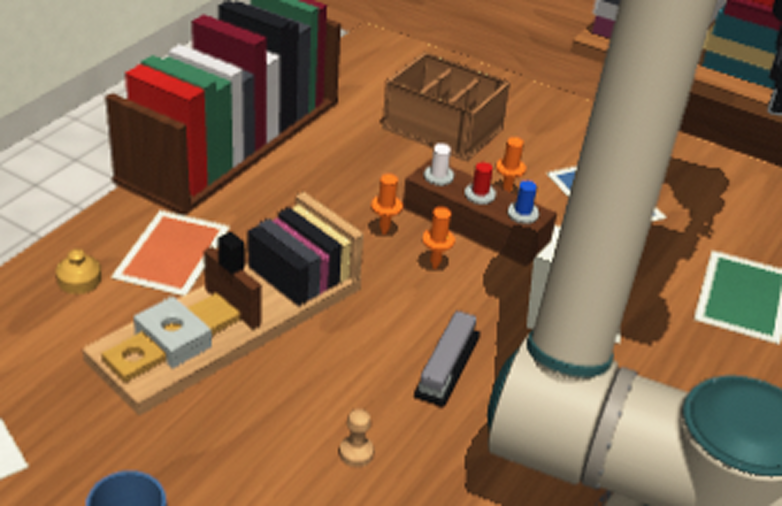

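View pics/top0.png

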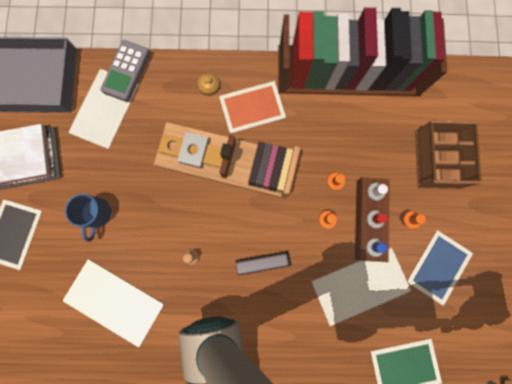

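Top picture: trough at left, with the bridge hole at about (193,150) and the follower grip at (226,151). The red knob is at about (381,218), between white and blue. I'll zoom in to measure these more precisely.

```bash
python3 - <<'E'
import cv2
def z(c,x,y,w,h,f):
    im=cv2.imread(f'pics/{c}0.png')[y:y+h,x:x+w]; im=cv2.resize(im,None,fx=f,fy=f,interpolation=cv2.INTER_CUBIC)
    for i in range(0,w,10): cv2.putText(im,str(x+i),(i*f,8),0,.3,(255,255,255)); cv2.line(im,(i*f,0),(i*f,im.shape[0]),(255,255,255) ,1) if 0 else None
    for i in range(0,h,10): cv2.putText(im,str(y+i),(0,i*f+4),0,.3,(255,255,255))
    return im
cv2.imwrite('pics/tz.png',z('top',150,115,96,74,8)); cv2.imwrite('pics/sz.png',z('side',152,175,96,74,8))
cv2.imwrite('pics/pz.png',cv2.hconcat([z('top',350,170,48,92,6),z('side',290,130,80,92,6)]))
E
```

```text
(no output)
```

View pics/tz.png

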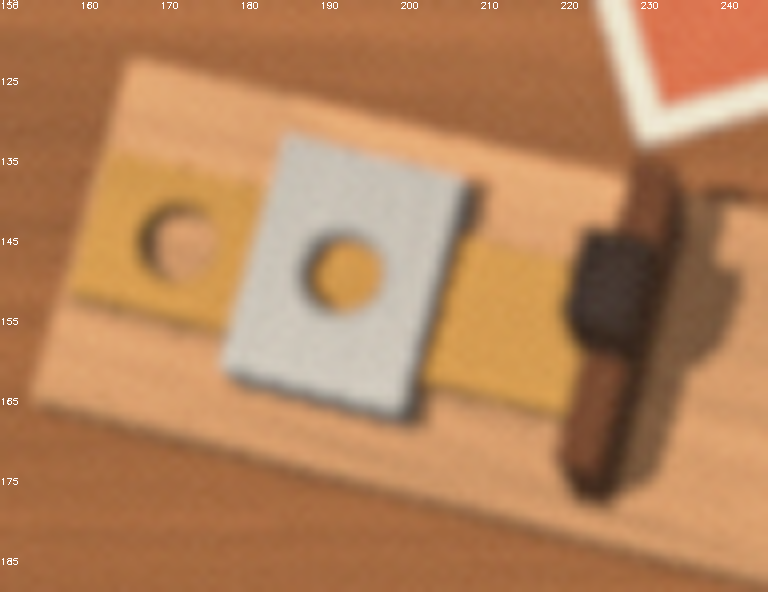

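View pics/sz.png

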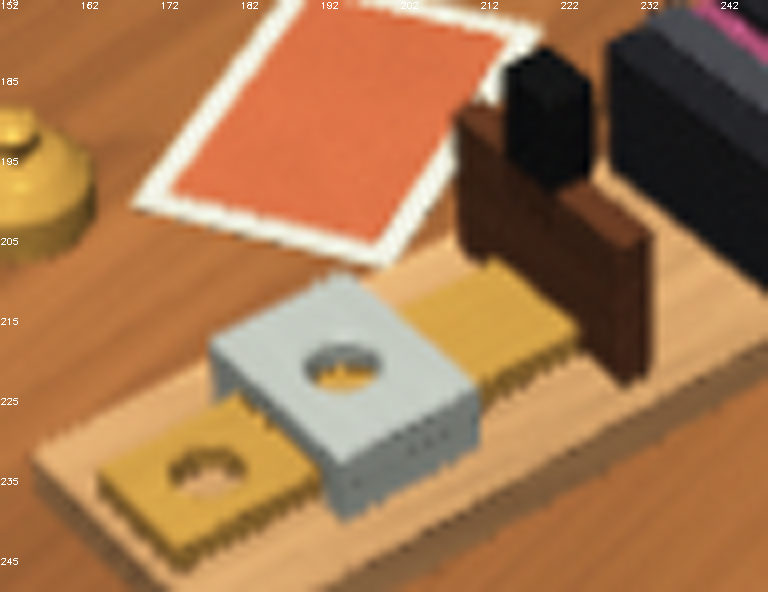

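View pics/pz.png

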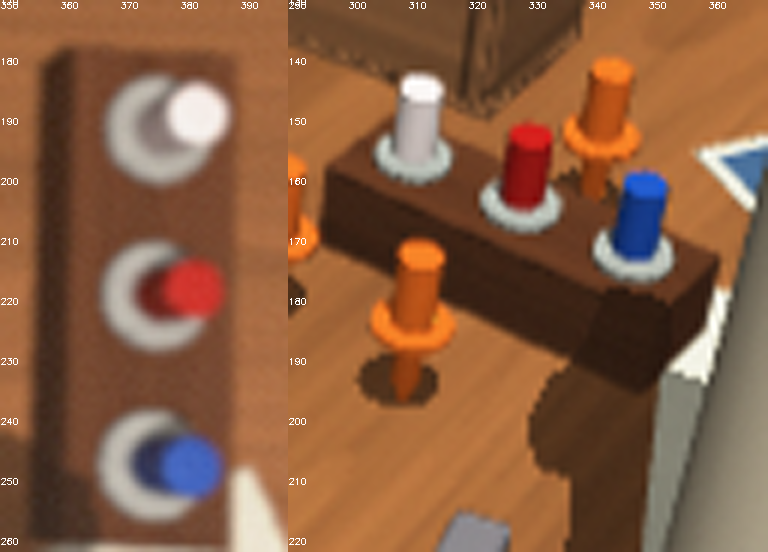

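```bash
cat > fit.py <<'E'
from h import *
from scipy.optimize import least_squares
np.set_printoptions(precision=4,suppress=True)
pt=manip.get_image('top'); ps=manip.get_image('side')
S=lambda a,ox,oy,f:(np.array(a,float)+.5)/f-.5+[ox,oy]
tc=S([(284,132),(472,182),(408,420),(224,376),(344,272)],150,115,8)
sc=S([(340,275),(478,390),(345,463),(212,343),(343,367)],152,175,8)
# order: find by assignment via model corners
def corners(v):
    x,y,a=v; R=np.array([[np.cos(a),-np.sin(a)],[np.sin(a),np.cos(a)]])
    # +x across (right-handed: x cross y = z)
    m=np.array([(40,30),(40,-30),(-40,-30),(-40,30),(0,0)])/1000
    return np.c_[m@R.T+[x,y],np.full(5,.052)]
def res(v):
    C=corners(v); return np.r_[(proj(pt,C)-tc).ravel(),(proj(ps,C)[[1,2,3,0,4]]-sc).ravel()]
for i,c in enumerate(tc): print('t',atz(pt,c,.052))
for i,c in enumerate(sc): print('s',atz(ps,c,.052))
E
python3 - <<'E'
from fit import *
for nm,p,uv,z in [('knobtop',pt,S((194,290),350,170,6),.104),('fl',pt,S((155,296),350,170,6),.060),('knobtop',ps,S((530-288,137),290,130,6),.104),('fl',ps,S((521-288,205),290,130,6),.060)]: print(nm,atz(p,uv,z))
for nm,p,uv in [('ft',pt,S((614,290),150,115,8)),('fs',ps,S((548,80),152,175,8))]: print(nm,atz(p,uv,.136))
print('tongue',atz(pt,S((182,243),150,115,8),.036),atz(ps,S((208,466),152,175,8),.036))
E
```

```text
t [0.6912 0.1228 0.052 ]
t [0.6755 0.0614 0.052 ]
t [0.5968 0.0792 0.052 ]
t [0.6102 0.1386 0.052 ]
t [0.6449 0.1015 0.052 ]
s [0.6702 0.0697 0.052 ]
s [0.592  0.0864 0.052 ]
s [0.6051 0.1421 0.052 ]
s [0.6823 0.1246 0.052 ]
s [0.6373 0.106  0.052 ]
knobtop [ 0.4706 -0.3628  0.104 ]
fl [ 0.4708 -0.3624  0.06  ]
knobtop [ 0.4643 -0.3566  0.104 ]
fl [ 0.4631 -0.3559  0.06  ]
ft [0.6195 0.0083 0.136 ]
fs [0.6144 0.017  0.136 ]
tongue [0.6579 0.1577 0.036 ] [0.6533 0.16   0.036 ]
```

```bash
cat >> h.py <<'E'
from scipy.spatial.transform import Rotation as Ro
def Rt(s): q=s['ee_rot']; return Ro.from_quat([q[1],q[2],q[3],q[0]]).as_matrix()
def move(pos,jaw=None):
    s=manip.get_state(); R=Rt(s); d=R.T@(np.array(pos)-s['position'])*1000
    a=None
    if jaw is not None:
        j=R.T@np.array([*jaw,0.]); a=np.degrees(np.arctan2(j[2],j[1])); a=[a,(a+360)%360-180]
    print('shift mm',d.round(1),'turn',a,'q6',s['qpos'][5],'pos',s['position'],'t',s['clock'])
E
python3 - <<'E'
from fit import *
for nm,C in (('t',tc),('s',sc[[3,0,1,2,4]])):
    p=pt if nm=='t' else ps
    r=least_squares(lambda v:(proj(p,corners(v))-C).ravel(),[.64,.1,-.25]); print(nm,r.x,np.degrees(r.x[2]),r.fun.round(1))
a=r.x[2]; print(Rt(manip.get_state()))
move([.617,.0125,.20],[-np.sin(a),np.cos(a)])
E
```

```text
t [0.6912 0.1228 0.052 ]
t [0.6755 0.0614 0.052 ]
t [0.5968 0.0792 0.052 ]
t [0.6102 0.1386 0.052 ]
t [0.6449 0.1015 0.052 ]
s [0.6702 0.0697 0.052 ]
s [0.592  0.0864 0.052 ]
s [0.6051 0.1421 0.052 ]
s [0.6823 0.1246 0.052 ]
s [0.6373 0.106  0.052 ]
t [ 0.6437  0.1007 -0.2176] -12.46510876960981 [ 0.5  0.7 -0.5 -0.3 -0.3 -0.5 -0.  -0.4  0.3  0.5]
s [ 0.6374  0.1056 -0.2132] -12.214756811437292 [-0.6  0.3  0.4 -0.3  0.4 -0.3 -0.2  0.3  0.  -0.1]
[[ 0.      0.2771 -0.9608]
 [-0.0001 -0.9608 -0.2771]
 [-1.      0.0001  0.    ]]
shift mm [  31.3 -416.1 -596.3] turn [np.float64(-151.6981012697148), np.float64(28.30189873028519)] q6 -0.12100585413782684 pos [ 0.1593 -0.5525  0.2314] t 0.7
```

Request:
step_arm:
  targets:
    - [[0,-416,-596],28.3]
    - [[0,-416,-596],28.3]
    - [[0,-416,-596],28.3]
    - [[0,-416,-596],28.3]
    - [[0,-416,-596],28.3]
    - [[0,-416,-596],28.3]
    - [[0,-416,-596],28.3]
    - [[0,-416,-596],28.3]
    - [[0,-416,-596],28.3]
    - [[0,-416,-596],28.3]
    - [[0,-416,-596],28.3]
    - [[0,-416,-596],28.3]
    - [[0,-416,-596],28.3]
    - [[0,-416,-596],28.3]
    - [[0,-416,-596],28.3]
    - [[0,-416,-596],28.3]
    - [[0,-416,-596],28.3]
    - [[0,-416,-596],28.3]
    - [[0,-416,-596],28.3]
  grip: 0

```text
clock: 2.6
position: [0.616, 0.0112, 0.2315]
ee_rot: [0.076, -0.703, 0.076, 0.703]
contact_force: [-0.6, 0.5, -0.1]
width: 0.0854
```

```bash
python3 - <<'E'
from h import *
s=manip.get_state(); R=Rt(s); pos=s['position']; print(pos,s['qpos'],R.round(3),s['clock'])
for c in ['top','side']:
    p=manip.get_image(c); save(p,c+'1')
    # expected positions of fingertip pads: open
    X=[pos, pos+R@[-.013,.0425,0],pos+R@[-.013,-.0425,0]]
    uv=proj(p,X); print(c,uv)
    u,v=uv[0].astype(int); x0,y0=max(u-50,0),max(v-40,0)
    im=cv2.resize(p['image'][y0:y0+74,x0:x0+98,::-1],None,fx=8,fy=8,interpolation=cv2.INTER_CUBIC)
    for q in uv: cv2.circle(im,(int((q[0]-x0+.5)*8),int((q[1]-y0+.5)*8)),3,(0,255,0),-1)
    cv2.imwrite(f'pics/{c}1z.png',im); print(x0,y0)
E
```

```text
[0.61604067 0.01124201 0.231521  ] [-9.43560262e-02  3.37976143e-01  1.41292409e+00 -4.65852877e-04
  1.39075528e+00  1.69110578e+00] [[-0.    -0.213 -0.977]
 [-0.    -0.977  0.213]
 [-1.     0.     0.   ]] 2.6
top [[221.73375097 141.09423671]
 [241.54171863 144.02149904]
 [200.96304697 134.71552975]]
171 101
side [[220.30385184 155.47324224]
 [232.39589322 145.73626677]
 [207.61709895 157.43420669]]
170 115
```

View pics/top1z.png

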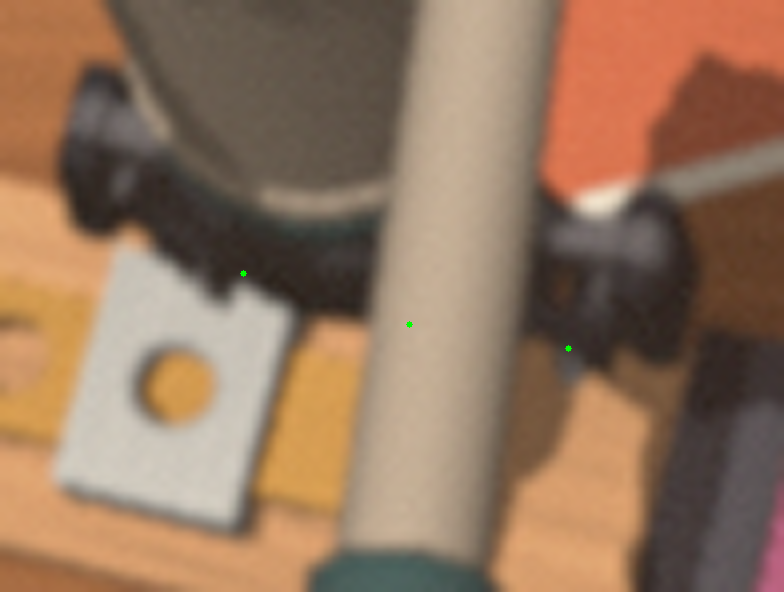

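View pics/side1z.png

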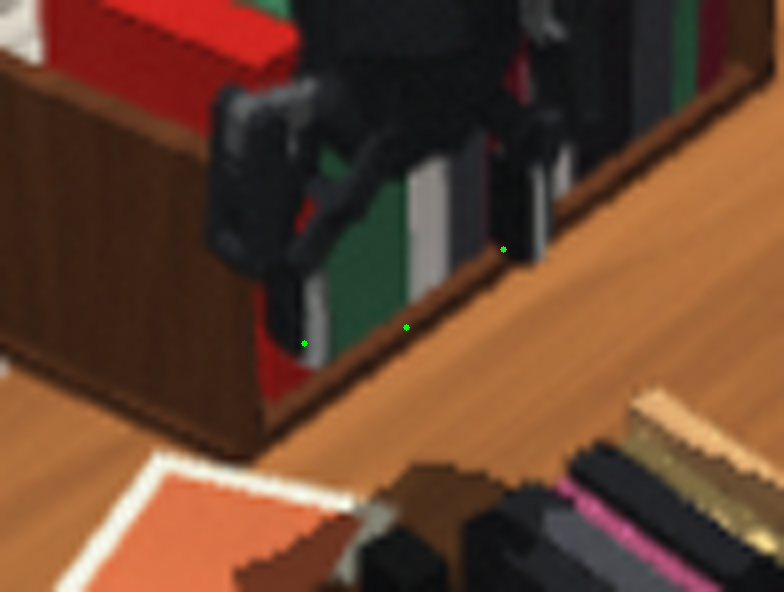

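Projecting the known fingertip position into the side view shows the side camera about 1–2 px off. The correction moves its estimates towards the top camera's, so I trust the top view. Now I'll descend on the follower grip.

Request:
step_arm:
  targets:
    - [[40,1,-3],0]
    - [[80,1,-3],0]
    - [[110,1,-3],0]
    - [[130,1,-3],0]
    - [[130,1,-3],0]
    - [[130,1,-3],0]

```text
clock: 3.3
position: [0.6196, 0.0102, 0.1018]
ee_rot: [-0.075, 0.703, -0.076, -0.703]
contact_force: [-0.1, -0.9, 0.5]
width: 0.0851
```

Request:
step_arm:
  targets:
    - [[0,0,0],0]
    - [[0,0,0],0]
    - [[0,0,0],0]
    - [[0,0,0],0]
    - [[0,0,0],0]
    - [[0,0,0],0]
    - [[0,0,0],0]
    - [[0,0,0],0]
  grip: 1
  grip_force: 30

```text
clock: 4.1
position: [0.6197, 0.0108, 0.102]
ee_rot: [-0.076, 0.703, -0.075, -0.703]
contact_force: [-1.3, 0.3, 6.0]
width: 0.0215
```

Request:
step_arm:
  targets:
    - [[0,10,0],0]
    - [[0,20,0],0]
    - [[0,30,0],0]
    - [[0,40,0],0]
    - [[0,45,0],0]
    - [[0,48,0],0]
    - [[0,48,0],0]
    - [[0,48,0],0]

```text
clock: 4.9
position: [0.6086, -0.0362, 0.102]
ee_rot: [0.075, -0.703, 0.075, 0.703]
contact_force: [-3.6, 0.9, 7.3]
width: 0.0219
```

Request:
step_arm:
  targets:
    - [[0,2,0],0]
    - [[0,4,0],0]
    - [[0,6,0],0]
    - [[0,6,0],0]
    - [[0,6,0],0]

```text
clock: 5.4
position: [0.6074, -0.0415, 0.102]
ee_rot: [0.076, -0.703, 0.075, 0.703]
contact_force: [-2.1, 2.0, 7.4]
width: 0.0219
```

Request:
step_arm:
  targets:
    - [[0,1,0],0]
    - [[0,2,0],0]
    - [[0,3,0],0]
    - [[0,3,0],0]
    - [[0,3,0],0]

```text
clock: 5.9
position: [0.6067, -0.0442, 0.102]
ee_rot: [0.076, -0.703, 0.075, 0.703]
contact_force: [-4.0, 2.4, 7.6]
width: 0.0217
```

Request:
step_arm:
  targets:
    - [[0,1,0],0]
    - [[0,2,0],0]
    - [[0,2,0],0]
    - [[0,2,0],0]

```text
clock: 6.3
position: [0.6063, -0.0459, 0.102]
ee_rot: [0.076, -0.703, 0.075, 0.703]
contact_force: [-2.8, 2.8, 7.2]
width: 0.0219
```

Request:
step_arm:
  targets:
    - [[0,1,0],0]
    - [[0,2,0],0]
    - [[0,3,0],0]
    - [[0,3,0],0]

```text
clock: 6.7
position: [0.6064, -0.0459, 0.102]
ee_rot: [0.078, -0.703, 0.073, 0.703]
contact_force: [-1.1, 10.6, 5.8]
width: 0.0213
```

```bash
python3 - <<'E'
from h import *
p=manip.get_image('top'); save(p,'top2')
q=manip.get_image('side'); save(q,'side2')
f=lambda p,x,y:cv2.resize(p['image'][y:y+74,x:x+80,::-1],(400,370),interpolation=cv2.INTER_CUBIC)
cv2.imwrite('pics/z2.png',cv2.hconcat([f(p,155,120),f(q,170,175)]))
print(manip.get_state()['contact_force'])
E
```

```text
[-1.36987955 10.29122767  6.80633826]
```

View pics/z2.png

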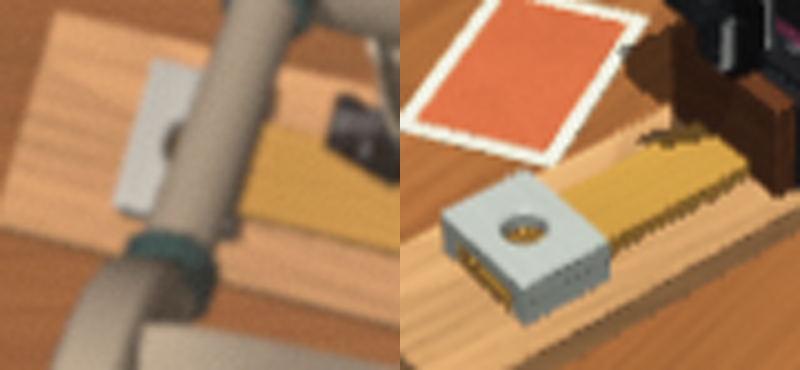

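The follower hit the stop: the position held while the force rose to 10 N. Release, then rise.

Request:
step_arm:
  targets:
    - [[0,-1,0],0]
    - [[0,-2,0],0]

```text
clock: 7.0
position: [0.6063, -0.0459, 0.102]
ee_rot: [0.076, -0.703, 0.074, 0.703]
contact_force: [-2.8, 4.2, 6.9]
width: 0.0221
```

Request:
step_arm:
  targets:
    - [[0,0,0],0]
    - [[0,0,0],0]
    - [[0,0,0],0]
    - [[0,0,0],0]
    - [[0,0,0],0]
    - [[0,0,0],0]
    - [[0,0,0],0]
  grip: 0

```text
clock: 7.7
position: [0.6067, -0.048, 0.1012]
ee_rot: [0.075, -0.703, 0.075, 0.703]
contact_force: [0.9, 0.4, -0.5]
width: 0.0853
```

Request:
step_arm:
  targets:
    - [[-40,0,0],0]
    - [[-80,0,0],0]
    - [[-120,0,0],0]
    - [[-120,0,0],0]

```text
clock: 8.1
position: [0.6103, -0.0486, 0.228]
ee_rot: [-0.075, 0.708, -0.076, -0.699]
contact_force: [0.6, 0.1, -0.2]
width: 0.0857
```

```bash
python3 - <<'E'
from h import *
for x,y in [(.4707,-.3625),(.469,-.361)]: move([x,y,.222],[0,1])
E
```

```text
shift mm [  5.  336.3  70.1] turn [np.float64(167.7918597083395), np.float64(-12.20814029166047)] q6 1.5909334536436126 pos [ 0.61031999 -0.04858227  0.2279624 ] t 8.1
shift mm [  5.  335.2  72.1] turn [np.float64(167.7918597083395), np.float64(-12.20814029166047)] q6 1.5909334536436126 pos [ 0.61031999 -0.04858227  0.2279624 ] t 8.1
```

Request:
step_arm:
  targets:
    - [[0,336,67],-12.2]
    - [[0,336,67],-12.2]
    - [[0,336,67],-12.2]
    - [[0,336,67],-12.2]
    - [[0,336,67],-12.2]
    - [[0,336,67],-12.2]
    - [[0,336,67],-12.2]
    - [[0,336,67],-12.2]
    - [[0,336,67],-12.2]
    - [[0,336,67],-12.2]
    - [[0,336,67],-12.2]

```text
clock: 9.2
position: [0.4708, -0.3606, 0.2212]
ee_rot: [-0.0, -0.707, -0.001, 0.707]
contact_force: [-0.4, 0.2, -0.1]
width: 0.0852
```

```bash
python3 - <<'E'
from h import *
s=manip.get_state(); R=Rt(s); pos=s['position']; print(pos,s['clock'])
move([.4705,-.362,.069],[0,1])
for c in ['top','side']:
    p=manip.get_image(c); save(p,c+'3')
    h=p['image'].astype(int); m=((h[...,0]>150)&(h[...,1]<60)&(h[...,2]<60)); 
    X=[pos, pos+R@[-.013,.0425,0],pos+R@[-.013,-.0425,0],[.4707,-.3625,.104]]
    uv=proj(p,X); print(c,uv.round(1))
    u,v=uv[0].astype(int); x0,y0=min(max(u-40,0),432),max(v-30,0)
    im=cv2.resize(p['image'][y0:y0+74,x0:x0+80,::-1],(400,370),interpolation=cv2.INTER_CUBIC)
    for q in uv: cv2.circle(im,(int((q[0]-x0+.5)*5),int((q[1]-y0+.5)*5)),2,(0,255,0),-1)
    cv2.imwrite(f'pics/{c}3z.png',im)
cv2.imwrite('pics/z3.png',cv2.hconcat([cv2.imread('pics/top3z.png'),cv2.imread('pics/side3z.png')]))
p=cv2.imread('pics/top3.png')[110:210,150:310]; q=cv2.imread('pics/side3.png')[170:270,150:310]
cv2.imwrite('pics/z3b.png',cv2.resize(cv2.vconcat([p,q]),None,fx=3,fy=3,interpolation=cv2.INTER_CUBIC))
E
```

```text
[ 0.47075266 -0.36059735  0.22118759] 9.2
shift mm [152.2   1.5   0.2] turn [np.float64(-179.90350966260124), np.float64(0.09649033739876245)] q6 0.7977835209923888 pos [ 0.47075266 -0.36059735  0.22118759] t 9.2
top [[401.3 214.4]
 [424.7 214.2]
 [383.1 213.6]
 [381.8 217.9]]
side [[333.5 119.6]
 [340.5 110.4]
 [327.3 121.6]
 [329.  150.9]]
```

View pics/z3.png

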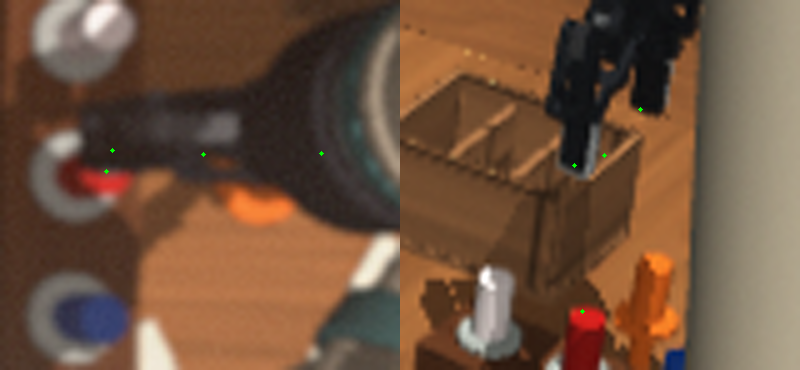

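View pics/z3b.png

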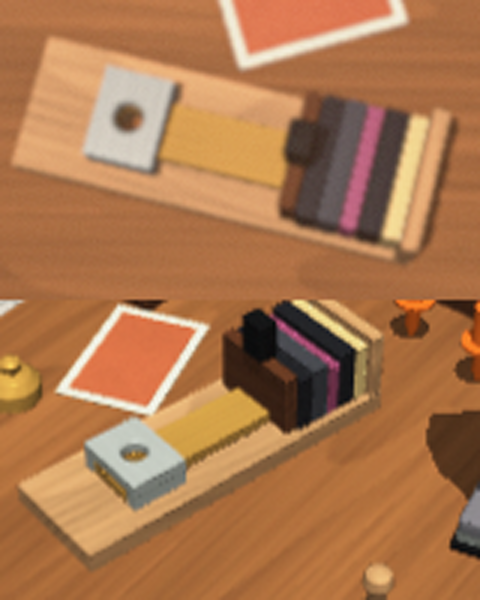

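The follower sits against the books in both views, and the bridge hole now shows dark, so the holes are aligned. I'll descend partway beside the red knob to check lateral alignment at the same height.

Request:
step_arm:
  targets:
    - [[40,1,0],0]
    - [[80,1,0],0]
    - [[110,1,0],0]
    - [[110,1,0],0]
    - [[110,1,0],0]

```text
clock: 9.8
position: [0.4708, -0.3627, 0.1117]
ee_rot: [-0.0, -0.707, -0.0, 0.707]
contact_force: [0.5, -0.5, 0.3]
width: 0.0856
```

```bash
python3 - <<'E'
from h import *
s=manip.get_state(); R=Rt(s); pos=s['position']; print(pos,s['clock'])
o=[]
for c in ['top','side']:
    p=manip.get_image(c); save(p,c+'4')
    X=[pos, pos+R@[-.013,.0425,0],pos+R@[-.013,-.0425,0],[.4707,-.3625,.104]]
    uv=proj(p,X); print(c,uv.round(1))
    u,v=uv[0].astype(int); x0,y0=min(max(u-25,0),460),max(v-35,0)
    im=cv2.resize(p['image'][y0:y0+70,x0:x0+50,::-1],(400,560),interpolation=cv2.INTER_CUBIC)
    for q in uv: cv2.circle(im,(int((q[0]-x0+.5)*8),int((q[1]-y0+.5)*8)),2,(0,255,0),-1)
    o.append(im)
cv2.imwrite('pics/z4.png',cv2.hconcat(o))
E
```

```text
[ 0.47079629 -0.36272954  0.11169458] 9.8
top [[383.  217.6]
 [403.2 217.6]
 [366.9 217.1]
 [381.8 217.9]]
side [[329.3 148.9]
 [336.1 139.7]
 [323.4 151.5]
 [329.  150.9]]
```

View pics/z4.png

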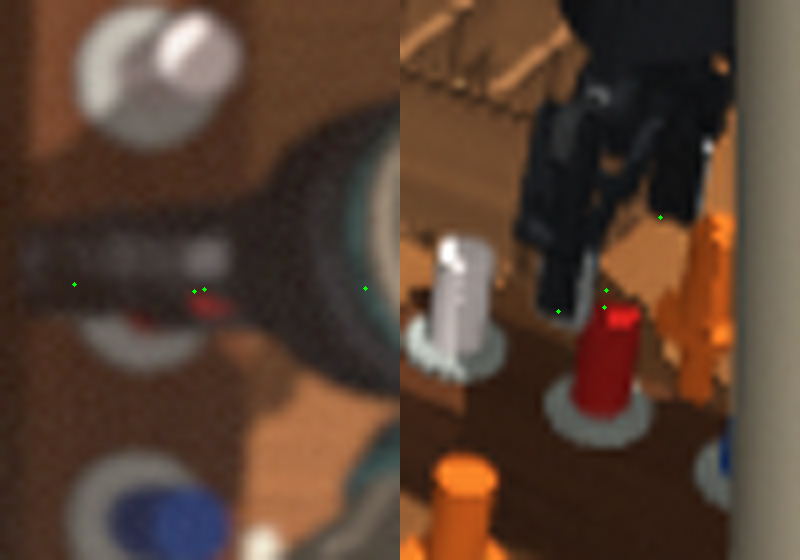

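Request:
step_arm:
  targets:
    - [[0,-2,4],0]
    - [[15,-2,4],0]
    - [[30,-2,4],0]
    - [[42,-2,4],0]
    - [[42,-2,4],0]
    - [[42,-2,4],0]

```text
clock: 10.5
position: [0.4664, -0.3614, 0.0698]
ee_rot: [0.0, 0.707, -0.0, -0.707]
contact_force: [0.3, 0.7, 0.1]
width: 0.0856
```

Request:
step_arm:
  targets:
    - [[0,0,0],0]
    - [[0,0,0],0]
    - [[0,0,0],0]
    - [[0,0,0],0]
    - [[0,0,0],0]
    - [[0,0,0],0]
    - [[0,0,0],0]
    - [[0,0,0],0]
  grip: 1
  grip_force: 40

```text
clock: 11.3
position: [0.4664, -0.3616, 0.0697]
ee_rot: [0.0, 0.707, -0.0, -0.707]
contact_force: [-0.2, -1.4, 3.0]
width: 0.0233
```

```bash
python3 - <<'E'
from h import *
s=manip.get_state(); print(s['position'],s['contact_force'],s['moment'],s['width'],s['clock'])
o=[]
for c in ['top','side']:
    p=manip.get_image(c); save(p,c+'5')
    uv=proj(p,[s['position']])
    u,v=uv[0].astype(int); x0,y0=min(max(u-25,0),460),max(v-35,0)
    o.append(cv2.resize(p['image'][y0:y0+70,x0:x0+50,::-1],(400,560),interpolation=cv2.INTER_CUBIC))
cv2.imwrite('pics/z5.png',cv2.hconcat(o))
E
```

```text
[ 0.46643242 -0.36157803  0.06968874] [-0.22868142 -1.44423546  3.01770414] [-1.09388748e-01  1.66100068e-02 -1.80510830e-05] 0.023260940773347873 11.3
```

View pics/z5.png

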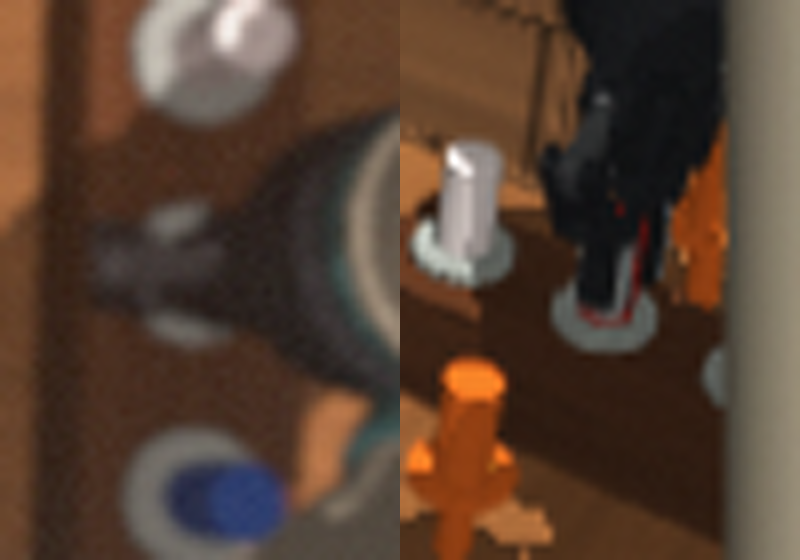

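Grip confirmed at 23.3 mm, with the flange symmetric about the jaws. The pin's true position gives a camera correction, which puts the hole at about (0.640, 0.101). Lift.

Request:
step_arm:
  targets:
    - [[-10,0,0],0]
    - [[-25,0,0],0]
    - [[-40,0,0],0]
    - [[-60,0,0],0]
    - [[-90,0,0],0]
    - [[-125,0,0],0]
    - [[-155,0,0],0]
    - [[-165,0,0],0]
    - [[-165,0,0],0]
    - [[-165,0,0],0]

```text
clock: 12.4
position: [0.4654, -0.3602, 0.2327]
ee_rot: [0.001, -0.706, -0.001, 0.708]
contact_force: [0.2, -0.4, -0.8]
width: 0.0228
```

```bash
python3 - <<'E'
from h import *
s=manip.get_state(); print(s['contact_force'],s['width'])
move([.640,.1013,s['position'][2]],[0,1])
p=manip.get_image('side'); save(p,'side6')
E
```

```text
[ 0.19386941 -0.38038531 -0.79705322] 0.022808528955727107
shift mm [   0.7 -461.5 -174.5] turn [np.float64(179.99376841892249), np.float64(-0.006231581077486226)] q6 0.7939725298127382 pos [ 0.46541756 -0.36017404  0.23270356] t 12.4
```

View pics/side6.png

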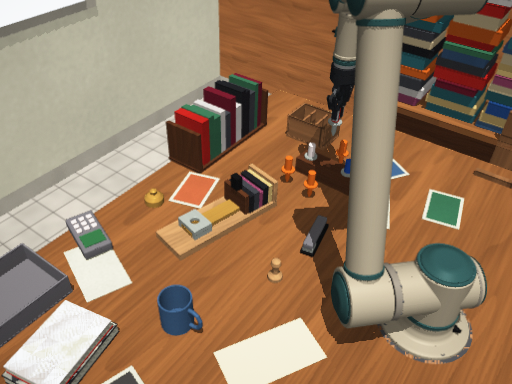

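Request:
step_arm:
  targets:
    - [[0,-463,-174],0]
    - [[0,-463,-174],0]
    - [[0,-463,-174],0]
    - [[0,-463,-174],0]
    - [[0,-463,-174],0]
    - [[0,-463,-174],0]
    - [[0,-463,-174],0]
    - [[0,-463,-174],0]
    - [[0,-463,-174],0]
    - [[0,-463,-174],0]
    - [[0,-463,-174],0]
    - [[0,-463,-174],0]
    - [[0,-463,-174],0]
    - [[0,-463,-174],0]
    - [[0,-463,-174],0]

```text
clock: 13.95
position: [0.64, 0.1005, 0.2343]
ee_rot: [0.001, -0.707, 0.001, 0.707]
contact_force: [0.2, -0.1, -1.5]
width: 0.0233
```

Request:
step_arm:
  targets:
    - [[40,0,0],0]
    - [[80,0,0],0]
    - [[108,0,0],0]
    - [[108,0,0],0]
    - [[108,0,0],0]

```text
clock: 14.45
position: [0.6406, 0.1012, 0.1268]
ee_rot: [-0.0, 0.707, -0.0, -0.707]
contact_force: [0.7, 0.3, -0.1]
width: 0.0228
```

```bash
python3 - <<'E'
from h import *
s=manip.get_state(); print(s['position'],s['contact_force'],s['width'],s['clock'])
o=[]
for c in ['top','side']:
    p=manip.get_image(c); save(p,c+'7')
    P=s['position']; X=[P+[0,0,-.0617],[.640,.1013,.052]]
    uv=proj(p,X); print(uv)
    u,v=uv[1].astype(int); x0,y0=u-25,v-40
    im=cv2.resize(p['image'][y0:y0+70,x0:x0+50,::-1],(400,560),interpolation=cv2.INTER_CUBIC)
    for q in uv: cv2.circle(im,(int((q[0]-x0+.5)*8),int((q[1]-y0+.5)*8)),2,(0,255,0),-1)
    o.append(im)
cv2.imwrite('pics/z7.png',cv2.hconcat(o))
E
```

```text
[0.64060822 0.10117749 0.1268228 ] [ 0.65849534  0.32623617 -0.09434006] 0.02279939024332041 14.45
[[191.80480206 148.92781557]
 [192.57650786 150.43384596]]
[[194.42576309 215.59325215]
 [194.79746459 219.14585687]]
```

View pics/z7.png

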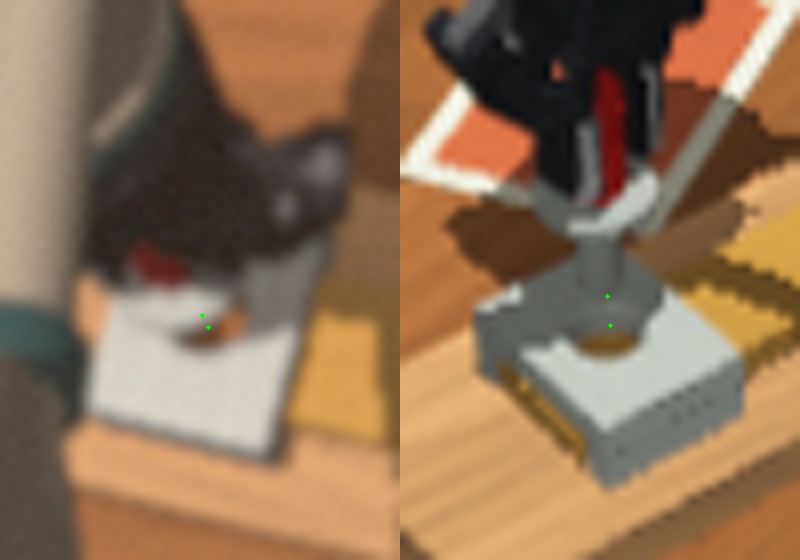

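Request:
step_arm:
  targets:
    - [[10,0,0],0]
    - [[17,0,0],0]
    - [[24,0,0],0]
    - [[24,0,0],0]

```text
clock: 14.95
position: [0.6393, 0.1018, 0.1009]
ee_rot: [-0.0, -0.706, 0.0, 0.708]
contact_force: [-0.9, -0.1, -1.3]
width: 0.0231
```

Request:
step_arm:
  targets:
    - [[6,0,0],0]
    - [[12,0,0],0]
    - [[18,0,0],0]
    - [[18,0,0],0]

```text
clock: 15.35
position: [0.6395, 0.1018, 0.083]
ee_rot: [-0.0, -0.706, 0.0, 0.708]
contact_force: [0.7, -0.5, -0.9]
width: 0.0232
```

Request:
step_arm:
  targets:
    - [[5,0,0],0]
    - [[10,0,0],0]
    - [[13,0,0],0]
    - [[13,0,0],0]

```text
clock: 15.75
position: [0.6399, 0.1018, 0.0706]
ee_rot: [0.0, -0.707, 0.0, 0.708]
contact_force: [0.3, -0.2, -0.8]
width: 0.0231
```

Request:
step_arm:
  targets:
    - [[1,0,0],0]
    - [[2,0,0],0]
    - [[3,0,0],0]
    - [[3,0,0],0]

```text
clock: 16.15
position: [0.6402, 0.1018, 0.0682]
ee_rot: [0.0, -0.707, 0.0, 0.707]
contact_force: [-0.5, 0.4, -0.9]
width: 0.023
```

Request:
step_arm:
  targets:
    - [[0.5,0,0],0]
    - [[1,0,0],0]
    - [[1,0,0],0]

```text
clock: 16.45
position: [0.6404, 0.1018, 0.0678]
ee_rot: [-0.0, 0.707, -0.0, -0.707]
contact_force: [-1.7, -0.0, 1.7]
width: 0.023
```

Request:
step_arm:
  targets:
    - [[0.5,0,0],0]
    - [[1,0,0],0]
    - [[1,0,0],0]

```text
clock: 16.75
position: [0.6404, 0.1018, 0.0677]
ee_rot: [0.0, 0.707, -0.0, -0.707]
contact_force: [-1.7, -0.9, 7.6]
width: 0.0228
```

Contact at TCP z = 0.0677, where I expected the flange to seat. Relieve the pressure and release.

Request:
step_arm:
  targets:
    - [[-1,0,0],0]
    - [[-1,0,0],0]

```text
clock: 16.95
position: [0.6405, 0.1018, 0.0677]
ee_rot: [-0.0, 0.707, -0.0, -0.707]
contact_force: [-0.9, 0.3, 3.4]
width: 0.023
```

Request:
step_arm:
  targets:
    - [[0,0,0],0]
    - [[0,0,0],0]
    - [[0,0,0],0]
    - [[0,0,0],0]
    - [[0,0,0],0]
    - [[0,0,0],0]
    - [[0,0,0],0]
    - [[0,0,0],0]
  grip: 0

```text
clock: 17.75
position: [0.6403, 0.1018, 0.0673]
ee_rot: [-0.0, 0.707, -0.0, -0.707]
contact_force: [-1.2, -1.1, -0.3]
width: 0.0854
```

Request:
step_arm:
  targets:
    - [[-20,0,0],0]
    - [[-50,0,0],0]
    - [[-90,0,0],0]
    - [[-130,0,0],0]
    - [[-170,0,0],0]
    - [[-170,100,50],0]
    - [[-170,200,100],0]
    - [[-170,200,100],0]
    - [[-170,200,100],0]
    - [[-170,200,100],0]
    - [[-170,200,100],0]
    - [[-170,200,100],0]

```text
clock: 18.95
position: [0.5403, -0.0981, 0.2375]
ee_rot: [-0.001, 0.707, -0.0, -0.707]
contact_force: [-0.1, -0.4, 0.0]
width: 0.0859
```

```bash
python3 - <<'E'
from h import *
s=manip.get_state(); print(s['position'],s['contact_force'],s['width'],s['clock'])
p=manip.get_image('top'); q=manip.get_image('side')
f=lambda p,x,y:cv2.resize(p['image'][y:y+92,x:x+100,::-1],(400,368),interpolation=cv2.INTER_CUBIC)
cv2.imwrite('pics/z8.png',cv2.hconcat([f(p,155,110),f(q,165,165)]))
E
```

```text
[ 0.54034871 -0.09813346  0.23750163] [-0.05955318 -0.38134285  0.02957172] 0.08585961325845963 18.95
```

View pics/z8.png

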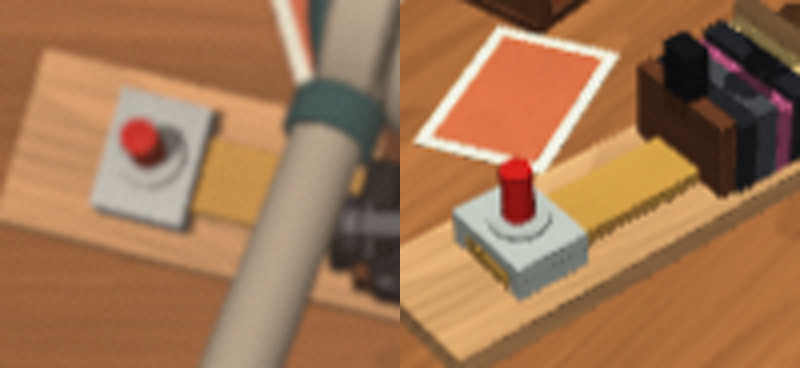

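The red pin stands upright with its flange flat on the bridge, and the follower is against the books. The gripper is clear of everything.

```bash
python3 -c "
from rig import manip
print(manip.sign_off())"
```

```text
the job is handed in; nothing more can be done
None
```

The follower is locked: I slid it by its black grip up against the books, then put the red-knobbed pin through the bridge and tongue holes and let go. The job was handed in at about 19 s on the robot's clock, against the 58 s limit.

- **Follower:** it travelled about 58 mm to the hard stop. There the position held still while the force rose to about 10 N. After I let go, both cameras showed it against the books.
- **Pin:** it went down with no noticeable side force and met the bridge at the tool height I had worked out (0.0677 m). The last pictures, taken before hand-in, show it upright with its flange flat on the bridge and the gripper well clear.
- **Disagreement:** the two cameras differed by about 6–8 mm on positions. I worked out a correction from where the gripper closed on the pin. With it, both cameras agreed on the hole to about 1.5 mm.

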